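# Lock the spindle of a glass-cutting wheel

## Robot

A 7-joint arm with a two-finger parallel gripper is mounted at the origin on the work surface. World frame = base frame: x ahead of the robot, y to its left, z up, the work surface at z = 0. Lengths are in m, angles in rad, forces in N, time in s.
With the tool pointing down it reaches from about 0.425 to 1.025 m from the base axis. Payload 3.6 kg.
Tool frame: the origin (TCP) lies on the front face of the gripper's body, between the roots of the fingers; the fingertips stand 73 mm ahead of it and the grasp point (between the pads) lies 54 mm ahead of it (r.tcp_to_tips is the distance from the TCP to the fingertips, in m); z points along the fingers, y is the direction in which the jaws open and shut (so a half turn about z gives the same grasp; the last joint's range is limited). The gripper opens to 85 mm and grips with 20 to 120 N. Pads are 22 mm wide; open, the fingers measure 114 mm over their backs; the gripper's body (76 mm by 85 mm) begins 54 mm behind the grasp point. The pads swing forward as they close: fully open they stand 13 mm farther back than shut.
Start: joints at [-1.286, 0.591, 0.048, 1.609, -0.033, 0.943, -0.034], TCP at [0.268, 0.674, 0.304] pointing down, gripper open.
Joint ranges: [-2.69, 2.69], [-0.47, 2.24], [-1.27, 1.36], [0.19, 2.51], [-1.53, 4.68], [0.08, 2.07], [-3.09, 3.09]. Speed limits (rad/s): [2.57, 2.57, 3.14, 3.14, 3.14, 3.14, 3.14].

## Interface

Orientations are given as [roll, pitch, yaw] about the fixed x, y, z axes, in that order (R = Rz(yaw) Ry(pitch) Rx(roll)).
In Python, from cell import r, eyes gives the robot as it stands.
- The arm moves only by the tool step_arm, never from a script. Its argument "targets" is a list that holds one entry, the list of rows, each a list of 4 numbers: the shift along the tool's x, y, z in cm, then the turn about the tool's z in degrees. A call has 1 to 8 rows; each row shifts and turns the commanded pose from where the row before left it, along the tool's axes as they then stand; what a row does not reach is not made up. A row lasts 1/10 s, in which the tool goes at most 50 mm and 8.59 degrees, less where a joint would pass 70% of its speed; a pose out of reach is approached as far as the arm can. A call with a gripper value outside its range is refused whole. "jaw" is the opening, from 0 (shut) to 1 (fully open), set as the call begins (left out, the last holds). The fingers move at their own pace and stop on an object; the grip force is fixed at half the most. Time passes only in rows, so rows that do not move let the fingers close. It gives the time, the measured TCP pose, the force and the opening at its end, in the units of the state.
- r.get_state(): the state, without advancing time (a new reading comes with each control period).
- eyes.get_image(name): name is "side" or "top" or "wrist"; returns (picture, depth): 420x560x3 uint8, red, green, blue; 420x560 float32, m along the optical axis (not along the pixel's ray), 0 where there is no reading.
- eyes.camera_model(name): a dict with "vertical_fov" (degrees; the focal length in pixels is half the picture's height over the tangent of half this angle, whatever the lens; pixels are square), "cx", "cy" (the principal point, pixels), "dist" ([k1, k2, p1, p2, k3] as OpenCV has them; the pictures are not rectified), "camera_from_world" (4x4, takes a point from world to camera coordinates). Camera axes: x right, y down, z forward; pixel columns grow to the right and rows downward; lengths in m; the calibration is good to about 2 mm. A picture is of the moment at which its call begins: read the wrist's pose just before it. camera_model takes no time and is no camera call; for the wrist camera it gives the pose at the moment of the call.
- r.hand_in(): hands the job in, once; it reports no verdict.
The state is a dict: "time_s": time; "joint_positions": joint angles; "joint_velocities": joint speeds; "tau": joint torques, N m; "ee_pos": TCP position; "ee_rot": TCP orientation; "contact_force": force on the tool from outside, world axes, zero at the start; "torque": the same for the moment, N m; "grip_width": opening from 0.0 (shut) to 1.0 (fully open).
Only numpy, scipy, OpenCV 4.12 (cv2) and the standard library are available. Lean on these libraries where they do the work, as an engineer would, in place of code of your own. Each camera call takes 0.05 s, during which the arm holds its last target. There are 200 camera calls.

## Task

Lock the cutting wheel's spindle for a wheel change: lift the yellow hatch off its seat in the green wheel head, slide it along its channels and set it down flat on the deck, fully clear of the port. Then take the red-handled lock pin from the wooden block and put it down through the hole in the brass lock block inside the port until its collar sits on the brass, and let go. Leave the black-handled spare pin, the purple vase and the blue tumbler where they stand.

Things in the scene. Friction and masses are not known exactly. Their poses are not given: they have to be found in the camera images.
- wheel_head: Fixed green housing, 150 (x) x 258 (y) x 110 mm high; origin: centre of its underside, on the bench. Its flat top is the deck. Square recess in the deck, 100 x 100 x 6 mm deep, centred at y = -55 mm; in its floor an 80 x 80 mm opening (the port) over the brass lock block. Beyond its -y end a grey wheel, 120 mm wide, stands out to y = -185 mm, top at z = 125 mm.
- eye (a point): Centre of the upper mouth of the hole in the brass lock block (50 x 50 x 20 mm, fixed), under the port's centre, hidden by the hatch at first. Vertical through hole, 14.5 mm in diameter, 2 mm chamfer, over 20 mm free below. The brass face is 18 mm below the deck, 92 mm above the bench. Axes parallel to the wheel head's.
- parking (a point): Point on the deck (110 mm above the bench) on the channels' centre line, 113 mm along +y from the eye: middle of the parking place; the hatch lies flat when 97 to 131 mm from the eye. Two aluminium C channels run along y over recess and deck to an end stop: guide walls at x = +-50 mm, lips from x = +-42 to +-60 mm, 16 to 19 mm above the deck; open from above between the lips.
- hatch: Loose yellow plate, 94 x 94 x 6 mm, about 0.25 kg, with an upright black fin as handle in its middle: 50 mm long (x), 12 thick (y), top 44 mm above the origin. Origin: centre of its underside, z up. It starts in the recess, flush with the deck: it must rise over 6 mm to slide towards the wheel head's +y, and can rise 16 mm before the channel lips stop it.
- pin_block: Fixed wooden block, 200 (x) x 70 (y) x 45 mm high, origin: centre of its underside. Two upright holes, 15 mm wide and 40 deep, at x = +-55 mm; one holds the lock pin, the other the spare, either way round.
- lock_pin: Loose upright pin, 100 mm long, about 0.12 kg; origin: centre of its foot, z up the pin. Steel shaft 12 mm in diameter to z = 34 mm, the first 9 mm tapered; dark collar 28 mm wide, z = 34 to 39; round red handle 18 mm in diameter, z = 39 to 100. It starts in one of the block's holes, foot 11 mm above the bench. Home in the lock block, its foot is 34 mm below the eye.
- spare_pin: Loose pin of the same shape with a black handle, standing in the block's other hole. To be left alone.
- vase: Loose purple cut-glass vase with a frosted flaring top, 170 mm high, 86 wide at the rim; origin: centre of its foot. To be left alone.
- tumbler: Loose blue glass tumbler, 72 mm wide, 85 high; origin: centre of its foot. To be left alone.
Mind the look-alikes: they are no part of the job. Of the things like the hatch, leave any that is orange; of the rest the larger one is meant.

How it is judged:
On the way, in this order (a step that is already met when the one before it is completed fails the run):
1. the hatch has been lifted off its seat, within its channels (z of hatch in the frame of wheel_head above 0.109 m and horizontal distance between hatch and eye below 0.06 m), for 0.05 s.
2. the hatch lies flat on the deck between the channels, clear of the port (y of hatch in the frame of eye between 0.092 and 0.14 m and x of hatch in the frame of wheel_head between -0.012 and 0.012 m and z of hatch in the frame of wheel_head between 0.106 and 0.114 m and angle between hatch's own z axis and vertical below 0.06 rad), for 0.2 s.
3. the lock pin is through the hole in the lock block, its collar on the brass (z of lock_pin in the frame of eye below -0.031 m and horizontal distance between lock_pin and eye below 0.005 m and angle between lock_pin's own z axis and vertical below 0.09 rad), for 0.2 s.
At the end, for the whole second after the job is handed in: The hatch lies still and flat (0.06 rad) on the deck in its channels, centre 92 to 140 mm from the eye along the wheel head's +y and within 12 mm of the centre line; the lock pin stands still, upright within 0.09 rad, foot at least 31 mm below the eye and within 5 mm of its axis (all of step 2 and all of step 3 and linear speed of each of hatch, lock_pin below 0.02 m/s); the robot touches nothing.
It fails at once if the spare pin is disturbed (moved over 20 mm) (distance of spare_pin from where it was at the start of the episode above 0.02 m).
It fails at once if the vase is moved over 30 mm or tipped (distance of vase from where it was at the start of the episode above 0.03 m or angle between vase's own z axis and vertical above 0.4 rad).
It fails at once if the tumbler is moved over 30 mm or tipped (distance of tumbler from where it was at the start of the episode above 0.03 m or angle between tumbler's own z axis and vertical above 0.4 rad).
It also fails if it takes over 61 s, if anything falls off the work surface, if the arm or the gripper's body presses on something with over 40 N, if the wrist force passes 120 N, or if a joint passes its speed limit or range.

## Working session

There is one attempt and no reset: what is moved stays moved. The work goes in short steps, Python scripts to look and compute and a tool call to move; the robot and the scene stay as the last step left them, time stands still between calls to the robot, and variables do not carry over. Pictures are saved under pics/ and viewed, about 8 in all and at most 12, crops included, and the job is handed in when it is done.

Besides the shell and the picture viewer there is one more tool, called after "Request:" as name(argument=value, ...) on one line, values as JSON. step_arm: Moves the arm, as the interface text tells. Its arguments: {"type":"object","properties":{"targets":{"type":"array"},"jaw":{"type":"number"}},"required":["targets"]}

```bash
mkdir -p pics; ls
cat > h.py <<'E'
import numpy as np, cv2
from cell import r, eyes
def K(m): 
    f=210/np.tan(np.radians(m["vertical_fov"])/2); return np.array([[f,0,m["cx"]],[0,f,m["cy"]],[0,0,1]])
def grab(n):
    m=eyes.camera_model(n); im,d=eyes.get_image(n); return im,d,m
def save(im,p): cv2.imwrite("pics/"+p,im[:,:,::-1])
def rays(m,uv):
    p=cv2.undistortPoints(np.float64(uv).reshape(-1,1,2),K(m),np.float64(m["dist"])).reshape(-1,2)
    c=np.c_[p,np.ones(len(p))]; T=np.array(m["camera_from_world"]); R=T[:3,:3]
    return -R.T@T[:3,3], c@R   # origin, dirs (scaled so depth=1)
def plane(m,uv,z):
    o,d=rays(m,uv); return o+d*((z-o[2])/d[:,2:3])
def cloud(m,d):
    v,u=np.mgrid[:420,:560]; o,q=rays(m,np.c_[u.ravel(),v.ravel()])
    return (o+q*d.reshape(-1,1)).reshape(420,560,3)
E
python3 - <<'E'
from h import *
for n in("top","side"):
    im,d,m=grab(n); save(im,n+"1.png"); np.savez(n+"1.npz",im=im,d=d,m=m,allow_pickle=True)
    o,_=rays(m,[[280,210]]);print(n,o,m["vertical_fov"],m["dist"])
s=r.get_state();print(s)
E
```

```text
pics
top [ 0.40464257 -0.0113524   0.99983941] 55.09767555527436 [0.02481567 0.         0.         0.         0.        ]
side [ 0.15893376 -0.98543887  0.79681239] 45.67591827101704 [-0.00519606  0.          0.          0.          0.        ]
{'time_s': 0.1, 'joint_positions': array([-1.2855291 ,  0.59206556,  0.04830753,  1.6097139 , -0.03331674,
        0.94273676, -0.03367778]), 'joint_velocities': array([-5.06448663e-04, -4.07411436e-04,  5.06683214e-04, -3.58317662e-03,
       -1.58513734e-05,  7.05375722e-04, -5.36853222e-05]), 'tau': array([ 4.68749990e-03, -5.49996042e+01,  1.55316554e+00, -1.98822677e+01,
        9.69577173e-03,  3.84164669e-03,  5.06061838e-06]), 'ee_pos': array([0.2678419 , 0.6730467 , 0.30282021]), 'ee_rot': array([-3.13947696e+00,  1.07740545e-04,  2.76291499e+00]), 'contact_force': array([0.27489153, 0.00394158, 0.34867801]), 'torque': array([0.01150027, 0.01599262, 0.0031603 ]), 'grip_width': 1.0021988770663965}
```

View pics/top1.png

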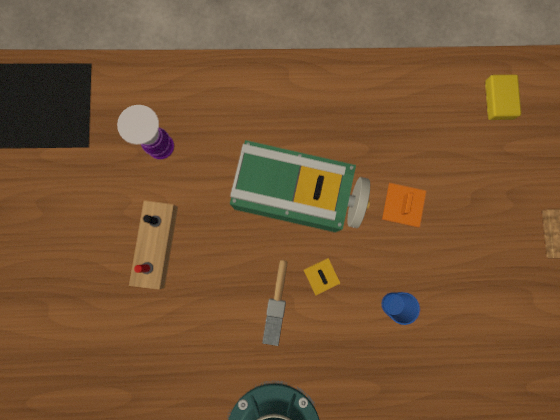

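View pics/side1.png

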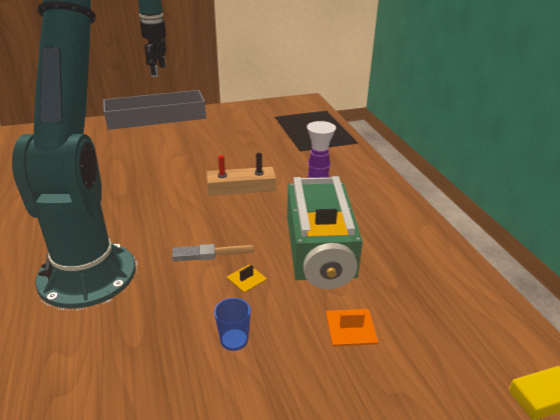

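Top view: green head around (295,186) with hatch at (318,188); red pin at (140,268), black at (150,219). The decoy small yellow plate is at (322,276) and the orange one at (405,205). Image up is world +x and left is +y.

Run:
```python
from h import *
A={}
for n in("top","side"):
    z=np.load(n+"1.npz",allow_pickle=True); A[n]=(z["im"],z["d"],z["m"].item())
im,d,m=A["top"]; C=cloud(m,d); hsv=cv2.cvtColor(im,cv2.COLOR_RGB2HSV)
def biggest(mask):
    n,l,s,c=cv2.connectedComponentsWithStats(mask.astype(np.uint8)); i=1+np.argmax(s[1:,4]); return l==i
roi=np.zeros((420,560),bool); roi[130:240,220:375]=1
H,S,V=[hsv[...,i].astype(int) for i in range(3)]
yel=roi&(H>18)&(H<32)&(S>120)&(V>120); yel=biggest(yel)
def rect(mask,z):
    c=cv2.findContours(mask.astype(np.uint8),0,1)[0]; c=max(c,key=cv2.contourArea)[:,0]
    p=plane(m,c,z)[:,:2]; q=cv2.minAreaRect((p*1000).astype(np.float32)); return q,cv2.boxPoints(q)
print("hatch",rect(yel,.110), "depth z",np.median(C[yel][:,2]))
fin=biggest(roi&(V<60)&(np.abs(np.mgrid[:420,:560][1]-318)<15)&(np.abs(np.mgrid[:420,:560][0]-188)<18))
hi=roi&(C[...,2]>.1)&(C[...,2]<.135)
print("fin",fin.sum(),rect(fin,.148)[0],"z",np.percentile(C[fin][:,2],[5,50,95]))
f2=fin&(C[...,2]>.14);print("fincloud",C[f2].mean(0) if f2.any() else None,f2.sum())
# deck + head by depth
deck=biggest(roi&(np.abs(C[...,2]-.118)<.014)&(H>60)|roi&(np.abs(C[...,2]-.118)<.014))
P=C[deck][:,:2]*1000; print("deck",cv2.minAreaRect(P.astype(np.float32)))
lip=roi&(S<60)&(V>120)&(C[...,2]>.121)&(C[...,2]<.135)
n,l,s,c=cv2.connectedComponentsWithStats(lip.astype(np.uint8))
for i in range(1,n):
    if s[i,4]>80: print("lip",s[i],rect(l==i,.129)[0],np.median(C[l==i][:,2]))
for nm,mk in(("red",(((H<6)|(H>172))&(S>150)&(V>80))),("blk",(V<60))):
    mk=mk.copy(); X=np.mgrid[:420,:560]; mk&=(X[1]>125)&(X[1]<180)&(X[0]>200)&(X[0]<290)
    mk=biggest(mk); t=mk&(C[...,2]>.1)&(C[...,2]<.125); 
    print(nm,mk.sum(),t.sum(),C[t].mean(0),"px",np.argwhere(t).mean(0)[::-1],plane(m,[np.argwhere(t).mean(0)[::-1]],.111))
wood=np.zeros_like(roi);wood[195:295,125:180]=1;wood&=np.abs(C[...,2]-.045)<.006
print("block",cv2.minAreaRect((C[biggest(wood)][:,:2]*1000).astype(np.float32)))
big=cv2.resize(im[130:240,220:375],None,fx=5,fy=5,interpolation=cv2.INTER_CUBIC);save(big,"head1.png")
```

```text
hatch (((557.79150390625, -109.05770111083984), (94.26016235351562, 84.20404815673828), 76.02821350097656), array([[ 505.5558  , -144.62814 ],
       [ 587.2687  , -164.95871 ],
       [ 610.0272  ,  -73.48726 ],
       [ 528.31433 ,  -53.156693]], dtype=float32)) depth z 0.10915602140727132
fin 125 ((552.5046997070312, -106.33172607421875), (11.659777641296387, 51.88859176635742), 75.8237533569336) z [0.12867329 0.14687162 0.14956119]
fincloud [ 0.55343324 -0.107223    0.14698387] 109
deck ((567.5125122070312, -54.84574890136719), (258.2065734863281, 152.67185974121094), 75.95099639892578)
lip [ 231  145  115   75 1807] ((569.3006591796875, -42.92149353027344), (233.2011260986328, 120.56809997558594), 76.10153198242188) 0.1280725490728164
lip [357 189  12  21 139] ((527.9549560546875, -205.9421844482422), (20.599143981933594, 43.73945236206055), 76.21114349365234) 0.12309137439383722
red 94 52 [0.3882669  0.28485716 0.10943624] px [138.34615385 268.19230769] [[0.38829185 0.28434775 0.111     ]]
blk 105 50 [0.49569268 0.26733146 0.10914021] px [147.62 218.62] [[0.49550278 0.26675559 0.111     ]]
block ((441.4880065917969, 278.12896728515625), (73.46515655517578, 199.6314697265625), 81.50303649902344)
```

View pics/head1.png

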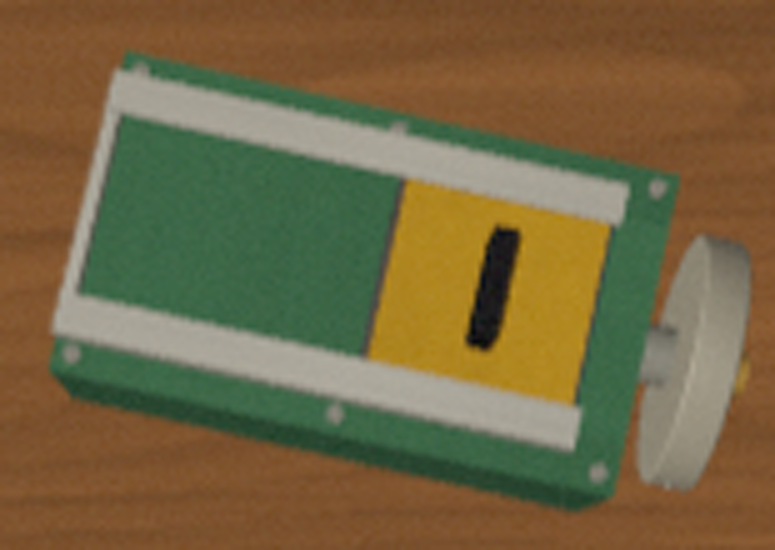

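The crop shows the hatch fin near the hatch's centre, with the lips and seat as described. The eye is at about (0.5536, -0.1076), and the head's +y axis points at 76.0°. Moving in now.

Request:
step_arm(targets=[[[0, 0, 0, -7.7], [-2.7, -4, 0, 0], [-2.7, -4, 0, 0], [-2.7, -4, 0, 0], [-2.7, -4, 0, 0], [-2.7, -4, 0, 0], [-2.7, -4, 0, 0], [-2.7, -4, 0, 0]]])

```text
time_s: 0.9
ee_pos: [0.384, 0.3541, 0.3037]
ee_rot: [-3.141, -0.0, 2.897]
contact_force: [0.3, -0.2, 0.7]
grip_width: 1.002
```

Request:
step_arm(targets=[[[-2.7, -4, 0, 0], [-2.7, -4, 0, 0], [-2.7, -4, 0, 0], [-2.7, -4, 0, 0], [-2.7, -4, 0, 0], [-2.7, -4, 0, 0], [-2.7, -4, 0, 0], [-2.7, -4, 0, 0]]])

```text
time_s: 1.7
ee_pos: [0.516, -0.0084, 0.3038]
ee_rot: [3.142, -0.0, 2.897]
contact_force: [0.8, 0.2, -0.8]
grip_width: 1.0
```

Request:
step_arm(targets=[[[-1, -4, 0, 0], [0, -2, 0, 0], [0, 0, 0, 0], [0, 0, 0, 0]]])

```text
time_s: 2.1
ee_pos: [0.5108, -0.0668, 0.3037]
ee_rot: [3.141, -0.001, 2.897]
contact_force: [-0.5, -0.4, 0.1]
grip_width: 0.998
```

```bash
cat >> h.py <<'E'
def togo(p):
    s=r.get_state(); y=s["ee_rot"][2]; d=np.array(p)-s["ee_pos"]
    c,n=np.cos(y),np.sin(y); return np.round([100*(c*d[0]+n*d[1]),100*(n*d[0]-c*d[1]),-100*d[2]],2)
E
python3 - <<'E'
from h import *
print(r.get_state()["ee_pos"],togo([.5536,-.1076,.20]))
im,d,m=grab("wrist"); save(im,"w1.png"); C=cloud(m,d)
hsv=cv2.cvtColor(im,cv2.COLOR_RGB2HSV);H,S,V=[hsv[...,i].astype(int) for i in range(3)]
fin=(V<70)&(C[...,2]>.138)&(C[...,2]<.156)&(np.hypot(C[...,0]-.554,C[...,1]+.108)<.05)
print(fin.sum())
if fin.sum(): 
    uv=np.argwhere(fin)[:,::-1]; print(cv2.minAreaRect((plane(m,uv,.148)[:,:2]*1000).astype(np.float32)))
yel=(H>18)&(H<32)&(S>120)&(V>100)&(np.hypot(C[...,0]-.554,C[...,1]+.108)<.09)
if yel.sum(): print(cv2.minAreaRect((plane(m,np.argwhere(yel)[:,::-1],.11)[:,:2]*1000).astype(np.float32)))
E
```

```text
[ 0.51084894 -0.06680402  0.3036765 ] [-5.14 -2.92 10.37]
1155
((553.4619750976562, -107.38996887207031), (12.455368041992188, 51.83402633666992), 75.99534606933594)
((560.4737548828125, -110.11378479003906), (94.31834411621094, 82.191162109375), 75.92680358886719)
```

View pics/w1.png

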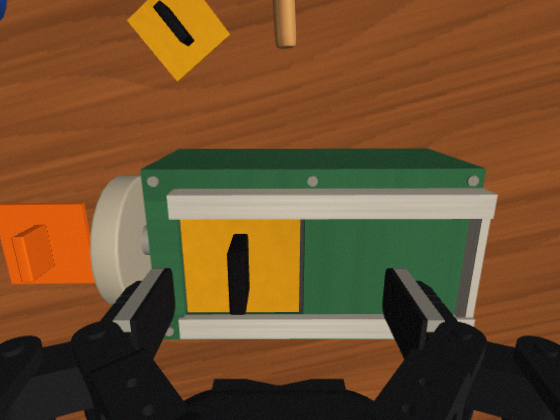

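Wrist view: the fin is at (238,273), and the fit gives (0.5534, -0.1073), which agrees with the top view. I'll centre over it and descend.

Request:
step_arm(targets=[[[-2.6, -1.4, 0, 0], [-2.5, -1.5, 0, 0], [0, 0, 4, 0], [0, 0, 3, 0], [0, 0, 0, 0], [0, 0, 0, 0]]])

```text
time_s: 2.75
ee_pos: [0.5538, -0.1059, 0.2338]
ee_rot: [3.141, -0.001, 2.9]
contact_force: [-0.7, -0.0, -0.1]
grip_width: 1.001
```

```bash
python3 -c "
from h import *
print(togo([.5534,-.1073,.186]))"
```

```text
[ 0.01 -0.15  4.78]
```

Request:
step_arm(targets=[[[0, -0.1, 2.4, 0], [0, 0, 2.3, 0], [0, 0, 0, 0], [0, 0, 0, 0]]])

```text
time_s: 3.15
ee_pos: [0.5543, -0.1082, 0.1884]
ee_rot: [3.141, 0.002, 2.898]
contact_force: [-0.0, 0.5, -0.4]
grip_width: 0.999
```

Request:
step_arm(jaw=0, targets=[[[0, 0, 0, 0], [0, 0, 0, 0], [0, 0, 0, 0], [0, 0, 0, 0], [0, 0, 0, 0], [0, 0, 0, 0], [0, 0, 0, 0], [0, 0, 0, 0]]])

```text
time_s: 3.95
ee_pos: [0.5535, -0.1087, 0.1873]
ee_rot: [3.141, 0.0, 2.897]
contact_force: [-0.9, 0.3, 5.0]
grip_width: 0.126
```

Request:
step_arm(targets=[[[0, 0, -0.4, 0], [0, 0, -0.4, 0], [0, 0, -0.3, 0], [0, 0, 0, 0], [0, 0, 0, 0], [0, 0, 0, 0]]])

```text
time_s: 4.55
ee_pos: [0.5532, -0.1086, 0.1978]
ee_rot: [-3.142, -0.0, 2.897]
contact_force: [0.7, 1.0, -1.3]
grip_width: 0.13
```

```bash
python3 -c "
from h import *
print(togo([.5534+.2416*.113,-.1073+.9704*.113,.186]), r.get_state()['contact_force'])
im,d,m=grab('wrist');C=cloud(m,d);hsv=cv2.cvtColor(im,cv2.COLOR_RGB2HSV);H,S,V=[hsv[...,i].astype(int) for i in range(3)]
y=(H>18)&(H<32)&(S>120)&(V>80)&(np.hypot(C[...,0]-.554,C[...,1]+.108)<.09);print(y.sum(),np.percentile(C[y][:,2],[10,50,90]))"
```

```text
[1.000e-02 1.143e+01 1.180e+00] [ 0.72329329  1.00384247 -1.29260114]
20049 [0.11871305 0.11948445 0.12025218]
```

Request:
step_arm(targets=[[[0, 1.5, 0, 0], [0, 2, 0, 0], [0, 2, 0, 0], [0, 2, 0, 0], [0, 2, 0, 0], [0, 1.9, 0, 0], [0, 0, 0, 0], [0, 0, 0, 0]]])

```text
time_s: 5.4
ee_pos: [0.5808, 0.0029, 0.1978]
ee_rot: [-3.141, -0.0, 2.899]
contact_force: [-0.0, -0.3, -2.1]
grip_width: 0.133
```

Request:
step_arm(targets=[[[0, 0, 0.2, 0], [0, 0, 0.2, 0], [0, 0, 0.1, 0], [0, 0, 0, 0], [0, 0, 0, 0]]])

```text
time_s: 5.9
ee_pos: [0.5805, 0.0006, 0.1933]
ee_rot: [-3.141, -0.0, 2.896]
contact_force: [-2.2, -1.8, 5.0]
grip_width: 0.134
```

Request:
step_arm(jaw=0.6, targets=[[[0, 0, 0, 0], [0, 0, 0, 0], [0, 0, 0, 0], [0, 0, 0, 0], [0, 0, 0, 0]]])

```text
time_s: 6.4
ee_pos: [0.581, 0.0022, 0.1928]
ee_rot: [3.141, 0.0, 2.898]
contact_force: [0.1, 0.2, -0.1]
grip_width: 0.602
```

Request:
step_arm(targets=[[[0, 0, -3, 0], [0, 0, -4, 0], [0, 0, -4, 0], [0, 0, 0, 0], [0, 0, 0, 0]]])

```text
time_s: 6.9
ee_pos: [0.5812, 0.0021, 0.3039]
ee_rot: [3.141, 0.002, 2.897]
contact_force: [-1.2, 0.6, 0.3]
grip_width: 0.596
```

Run:
```python
from h import *
im,d,m=grab("wrist"); save(im,"w2.png"); C=cloud(m,d); print(r.get_state()["ee_pos"])
hsv=cv2.cvtColor(im,cv2.COLOR_RGB2HSV);H,S,V=[hsv[...,i].astype(int) for i in range(3)]
y=(H>18)&(H<32)&(S>120)&(V>80)&(np.hypot(C[...,0]-.581,C[...,1]-.002)<.09)
P=C[y]; c=P.mean(0); print(P.shape,np.linalg.svd(P-c,full_matrices=False)[2][2],np.median(P[:,2]))
print(cv2.minAreaRect((plane(m,np.argwhere(y)[:,::-1],.116)[:,:2]*1000).astype(np.float32)))
f=(V<70)&(C[...,2]>.145)&(C[...,2]<.162)&(np.hypot(C[...,0]-.581,C[...,1]-.002)<.04)
q=cv2.minAreaRect((plane(m,np.argwhere(f)[:,::-1],.154)[:,:2]*1000).astype(np.float32)); print(q)
e=np.array([.5534,-.1073]);dl=np.array(q[0])/1000-e;print("along y",dl@[.2416,.9704],"x",dl@[.9704,-.2416])
b=(np.abs(C[...,2]-.092)<.004)&(np.hypot(*(C[...,:2]-e).transpose(2,0,1))<.06)
print("brass",b.sum()); 
if b.sum()>50: print(cv2.minAreaRect((C[b][:,:2]*1000).astype(np.float32)))
s=togo([.3883,.2845,.25]);print("pin togo",s)
```

```text
[0.5803855  0.00211469 0.30255437]
(12451, 3) [ 0.14473312 -0.04038423  0.98864627] 0.11503652396336378
((564.386474609375, -61.773101806640625), (231.90037536621094, 146.63587951660156), 75.8531265258789)
((581.267333984375, 0.3262462615966797), (11.22580623626709, 49.85185623168945), 76.24107360839844)
along y 0.11117325726287842 x 0.0010399598016357613
brass 4333
((556.231689453125, -110.83275604248047), (79.92528533935547, 78.40641784667969), 75.97602081298828)
pin togo [25.46 22.76  5.26]
```

View pics/w2.png

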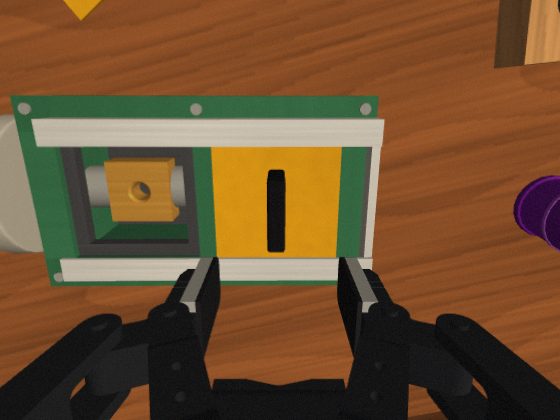

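The hatch lies parked, about 111 mm from the eye and 1 mm off the centre line. The port is open, with the brass hole at about (140,191). Next is the pin.

Request:
step_arm(jaw=1, targets=[[[3.2, 2.8, 0, 0], [3.2, 2.8, 0, 0], [3.2, 2.8, 0, 0], [3.2, 2.8, 0, 0], [3.2, 2.8, 0, 0], [3.2, 2.8, 0, 0], [1, 1, 0, 0], [0, 0, 0, 0]]])

```text
time_s: 7.75
ee_pos: [0.4255, 0.2257, 0.3013]
ee_rot: [-3.14, -0.003, 2.903]
contact_force: [0.4, 0.5, -0.0]
grip_width: 0.999
```

Run:
```python
from h import *
im,d,m=grab("wrist"); save(im,"w3.png"); C=cloud(m,d); print(r.get_state()["ee_pos"])
hsv=cv2.cvtColor(im,cv2.COLOR_RGB2HSV);H,S,V=[hsv[...,i].astype(int) for i in range(3)]
t=((H<7)|(H>172))&(S>130)&(V>60)&(C[...,2]>.106)&(C[...,2]<.118)&(np.hypot(C[...,0]-.388,C[...,1]-.285)<.04)
print(t.sum(), C[t].mean(0)); uv=np.argwhere(t)[:,::-1]
c=cv2.minEnclosingCircle((plane(m,uv,.111)[:,:2]*1000).astype(np.float32));print(c,uv.mean(0),plane(m,uv,.111).mean(0))
print(togo([*plane(m,uv,.111).mean(0)[:2],.139]))
```

```text
[0.42678754 0.22387219 0.30155014]
473 [0.38839912 0.2858401  0.10982489]
((388.4193420410156, 285.5186462402344), 8.934406280517578) [348.18816068 131.20930233] [0.38824703 0.2856517  0.111     ]
[ 5.22  5.08 16.26]
```

View pics/w3.png

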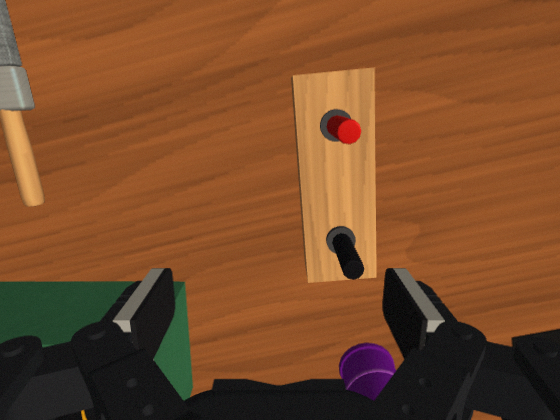

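The red pin top is at (348,131) and its 8.9 mm radius matches. I'll go over it and descend.

Request:
step_arm(targets=[[[2.6, 2.5, 0, 0], [2.6, 2.6, 0, 0], [0, 0, 4, 0], [0, 0, 4, 0], [0, 0, 0, 0], [0, 0, 0, 0]]])

```text
time_s: 8.4
ee_pos: [0.3906, 0.284, 0.2224]
ee_rot: [-3.139, -0.001, 2.894]
contact_force: [-0.7, -0.4, 0.3]
grip_width: 0.999
```

```bash
python3 -c "
from h import *
print(togo([.3883,.2856,.139]))"
```

```text
[0.26 0.1  8.34]
```

Request:
step_arm(targets=[[[0.2, 0.1, 3, 0], [0, 0, 3, 0], [0, 0, 2.3, 0], [0, 0, 0, 0], [0, 0, 0, 0]]])

```text
time_s: 8.9
ee_pos: [0.3895, 0.2871, 0.1413]
ee_rot: [3.14, 0.002, 2.896]
contact_force: [-0.4, 0.6, 0.7]
grip_width: 1.004
```

Request:
step_arm(jaw=0, targets=[[[0, 0, 0, 0], [0, 0, 0, 0], [0, 0, 0, 0], [0, 0, 0, 0], [0, 0, 0, 0], [0, 0, 0, 0], [0, 0, 0, 0]]])

```text
time_s: 9.6
ee_pos: [0.3882, 0.2872, 0.1403]
ee_rot: [3.141, 0.0, 2.897]
contact_force: [-0.9, -0.4, 4.9]
grip_width: 0.191
```

Request:
step_arm(targets=[[[0, 0, -1.5, 0], [0, 0, -2, 0], [0, 0, -2.5, 0], [0, 0, -3, 0], [0, 0, -3, 0], [0, 0, -3, 0], [0, 0, -2, 0], [0, 0, 0, 0]]])

```text
time_s: 10.4
ee_pos: [0.3891, 0.2878, 0.3122]
ee_rot: [3.137, 0.003, 2.897]
contact_force: [0.9, 0.2, -0.6]
grip_width: 0.195
```

Request:
step_arm(targets=[[[-2.5, -2.7, 0, 0], [-3.2, -3.6, 0, 0], [-3.2, -3.6, 0, 0], [-3.2, -3.6, 0, 0], [-3.2, -3.6, 0, 0], [-3.2, -3.6, 0, 0], [-3.2, -3.6, 0, 0], [-2.3, -2.7, 0, 0]]])

```text
time_s: 11.2
ee_pos: [0.5559, -0.0364, 0.3082]
ee_rot: [-3.14, -0.002, 2.894]
contact_force: [-1.0, 0.8, -1.0]
grip_width: 0.191
```

Request:
step_arm(targets=[[[0, 0, 0, 0], [0, 0, 0, 0], [0, 0, 0, 0]]])

```text
time_s: 11.5
ee_pos: [0.5546, -0.0316, 0.3086]
ee_rot: [-3.142, -0.003, 2.899]
contact_force: [0.9, 0.7, -1.5]
grip_width: 0.194
```

Run:
```python
from h import *
print(r.get_state()["ee_pos"],r.get_state()["grip_width"])
im,d,m=grab("wrist"); save(im,"w4.png"); np.savez("w4.npz",im=im,d=d,m=m)
```

```text
[ 0.55458166 -0.03157707  0.30855215] 0.19405727467807476
```

View pics/w4.png

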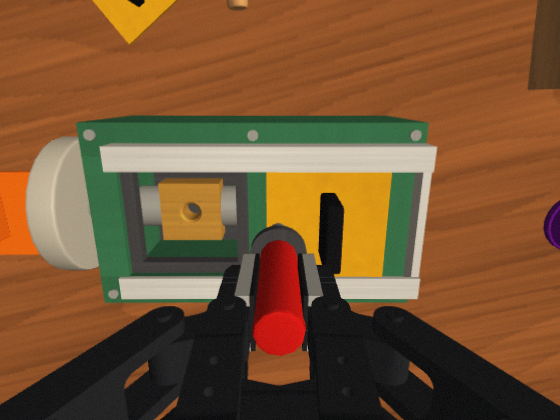

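Run:
```python
from h import *
z=np.load("w4.npz",allow_pickle=True); im,d,m=z["im"],z["d"],z["m"].item(); C=cloud(m,d)
hsv=cv2.cvtColor(im,cv2.COLOR_RGB2HSV);H,S,V=[hsv[...,i].astype(int) for i in range(3)]
X=np.mgrid[:420,:560]; w=(X[1]>150)&(X[1]<235)&(X[0]>165)&(X[0]<250)
b=w&(H>12)&(H<30)&(S>100)&(V>60)&(np.abs(C[...,2]-.092)<.004)
c=max(cv2.findContours(b.astype(np.uint8),0,1)[0],key=cv2.contourArea)[:,0]
q=cv2.minAreaRect((plane(m,c,.092)[:,:2]*1000).astype(np.float32));print("brass",q)
# hole: pixels inside block whose colour/depth differs
g=np.zeros((420,560),np.uint8);cv2.fillPoly(g,[c],1)
h=(g>0)&(C[...,2]<.087); h&=np.hypot(X[1]-191,X[0]-210)<15
hc=max(cv2.findContours(h.astype(np.uint8),0,1)[0],key=cv2.contourArea)[:,0]
print("hole depth",h.sum(),cv2.minEnclosingCircle((plane(m,hc,.090)[:,:2]*1000).astype(np.float32)),hc.mean(0))
# pin
red=((H<7)|(H>172))&(S>130)&(V>40)&(X[0]>220)&(np.abs(X[1]-278)<35)
P=C[red&(d>0)]; print("red z",np.percentile(P[:,2],[1,50,99]))
top=red&(np.abs(C[...,2]-np.percentile(P[:,2],99))<.004); u=np.argwhere(top)[:,::-1]; print("top",top.sum(),C[top].mean(0), plane(m,u,.2795).mean(0))
tc=cv2.minEnclosingCircle((plane(m,u,C[top][:,2].mean())[:,:2]*1000).astype(np.float32));print(tc)
s=red&~cv2.dilate(top.astype(np.uint8),np.ones((5,5))).astype(bool)&(d>0)
for lo in(.22,.235,.25): 
    k=s&(C[...,2]>lo)&(C[...,2]<lo+.015); u=np.argwhere(k)
    if len(u):print(lo,C[k].mean(0))
col=(X[0]>215)&(X[0]<275)&(np.abs(X[1]-278)<40)&(C[...,2]>.205)&(C[...,2]<.228)&(S<90)&(V<120)
u=np.argwhere(col)[:,::-1];print("collar",col.sum(),u.min(0),u.max(0),np.percentile(C[col],[5,50,95],axis=0))
# ray fit: tool-relative image prediction of ideal vertical pin at TCP
tcp=np.array([.55458166,-.03157707,.30855215]);ft=tcp-[0,0,.129]
T=np.array(m["camera_from_world"])
for dz in(0,.034,.039,.1):
    p=cv2.projectPoints((ft+[0,0,dz]).reshape(1,3),cv2.Rodrigues(T[:3,:3])[0],T[:3,3],K(m),np.float64(m["dist"]))[0];print(dz,p.ravel())
```

```text
brass ((554.8125610351562, -107.40617370605469), (50.81524658203125, 49.42136764526367), 76.10465240478516)
hole depth 195 ((555.1265869140625, -107.4219970703125), 7.045029163360596) [191.34883721 211.1627907 ]
red z [0.21928027 0.27077616 0.27903326]
top 2031 [ 0.553904   -0.0311465   0.27777963] [ 0.55269881 -0.03084903  0.2795    ]
((554.007568359375, -31.02470588684082), 9.513984680175781)
0.22 [ 0.54823221 -0.02991393  0.22772133]
0.235 [ 0.54820669 -0.02989846  0.24291385]
0.25 [ 0.54822019 -0.02983826  0.25791853]
collar 872 [250 226] [306 255] [[ 0.54146425 -0.04203756  0.21392958]
 [ 0.54626916 -0.02922962  0.2170622 ]
 [ 0.55490357 -0.01933304  0.21805805]]
0 [278.14396371 227.42040571]
0.034 [278.07239701 251.18139514]
0.039 [278.05960273 255.42841146]
0.1 [277.81719794 335.84634023]
```

The pin hangs upright and the hole is at about (0.5549, -0.1074). I'll move over it and lower to just above the brass.

Request:
step_arm(targets=[[[-0.4, -1.4, 0, 0], [-0.5, -2, 0, 0], [-0.5, -2, 0, 0], [-0.5, -2, 0, 0], [0, 0, 2, 0], [0, 0, 2, 0], [0, 0, 0, 0], [0, 0, 0, 0]]])

```text
time_s: 12.35
ee_pos: [0.556, -0.1094, 0.27]
ee_rot: [-3.141, -0.001, 2.898]
contact_force: [-0.0, 0.0, -0.6]
grip_width: 0.196
```

```bash
python3 -c "
from h import *
print(togo([.5555,-.1080,.187]))
im,d,m=grab('side');save(im[150:330,240:400],'s.png')"
```

```text
[0.08 0.13 8.3 ]
```

Request:
step_arm(targets=[[[0.1, 0.1, 1.5, 0], [0, 0, 1.5, 0], [0, 0, 0.8, 0], [0, 0, 0, 0], [0, 0, 0, 0]]])

```text
time_s: 12.9
ee_pos: [0.556, -0.1082, 0.2326]
ee_rot: [3.142, 0.001, 2.897]
contact_force: [0.3, -0.7, -0.5]
grip_width: 0.195
```

```bash
python3 -c "
from h import *
print(togo([.5555,-.1080,.187]))"
```

```text
[0.06 0.01 4.56]
```

Request:
step_arm(targets=[[[0, 0, 0.5, 0], [0, 0, 0.5, 0], [0, 0, 0, 0]]])

```text
time_s: 13.2
ee_pos: [0.5551, -0.1081, 0.2214]
ee_rot: [-3.141, -0.001, 2.897]
contact_force: [0.2, 0.8, -1.2]
grip_width: 0.194
```

```bash
python3 -c "
from h import *
print(togo([.5555,-.1080,.187]),r.get_state()['contact_force'],r.get_state()['torque'])"
```

```text
[-0.03  0.02  3.44] [ 0.22774745  0.82045036 -1.23077848] [ 0.04842639 -0.00430224 -0.03699679]
```

Request:
step_arm(targets=[[[0, 0, 0.3, 0], [0, 0, 0.3, 0], [0, 0, 0.4, 0], [0, 0, 0, 0], [0, 0, 0, 0]]])

```text
time_s: 13.7
ee_pos: [0.5554, -0.1081, 0.2117]
ee_rot: [-3.142, -0.0, 2.897]
contact_force: [0.1, -0.3, -1.8]
grip_width: 0.193
```

No contact force, so the pin is entering the hole. I'll continue.

Request:
step_arm(targets=[[[0, 0, 0.4, 0], [0, 0, 0.4, 0], [0, 0, 0.4, 0], [0, 0, 0.4, 0], [0, 0, 0.4, 0], [0, 0, 0.2, 0], [0, 0, 0, 0], [0, 0, 0, 0]]])

```text
time_s: 14.5
ee_pos: [0.5555, -0.1082, 0.1899]
ee_rot: [3.142, 0.0, 2.897]
contact_force: [0.5, 0.4, -0.8]
grip_width: 0.195
```

Request:
step_arm(targets=[[[0, 0, 0.2, 0], [0, 0, 0.15, 0], [0, 0, 0, 0], [0, 0, 0, 0], [0, 0, 0, 0]]])

```text
time_s: 15.0
ee_pos: [0.5558, -0.1082, 0.1874]
ee_rot: [3.141, 0.001, 2.897]
contact_force: [-2.3, 0.1, 6.4]
grip_width: 0.189
```

Request:
step_arm(jaw=0.5, targets=[[[0, 0, 0, 0], [0, 0, 0, 0], [0, 0, 0, 0], [0, 0, 0, 0], [0, 0, 0, 0]]])

```text
time_s: 15.5
ee_pos: [0.5555, -0.1081, 0.1863]
ee_rot: [-3.142, -0.0, 2.897]
contact_force: [-0.6, 0.7, 0.2]
grip_width: 0.496
```

Request:
step_arm(targets=[[[0, 0, -2, 0], [0, 0, -4, 0], [0, 0, -4, 0], [0, 0, -2, 0], [2, 2, 0, 0], [3, 3, 0, 0], [0, 0, 0, 0], [0, 0, 0, 0]]])

```text
time_s: 16.3
ee_pos: [0.5187, -0.0466, 0.3065]
ee_rot: [3.141, -0.0, 2.9]
contact_force: [-0.3, -0.2, 0.0]
grip_width: 0.503
```

Run:
```python
from h import *
print(r.get_state()["ee_pos"])
im,d,m=grab("wrist"); save(im,"w5.png"); C=cloud(m,d)
hsv=cv2.cvtColor(im,cv2.COLOR_RGB2HSV);H,S,V=[hsv[...,i].astype(int) for i in range(3)]
e=np.array([.5549,-.1074])
red=((H<7)|(H>172))&(S>130)&(V>40)&(np.hypot(C[...,0]-e[0],C[...,1]-e[1])<.04)
print("red z",np.percentile(C[red][:,2],[1,99])); t=red&(C[...,2]>.152)
print("top",t.sum(),plane(m,np.argwhere(t)[:,::-1],.158).mean(0))
f=(V<70)&(C[...,2]>.145)&(C[...,2]<.162)&(np.hypot(C[...,0]-.581,C[...,1]-.002)<.04)
q=cv2.minAreaRect((plane(m,np.argwhere(f)[:,::-1],.154)[:,:2]*1000).astype(np.float32)); dl=np.array(q[0])/1000-e
print("hatch",q,dl@[.2416,.9704],dl@[.9704,-.2416],C[f][:,2].mean())
```

```text
[ 0.51865177 -0.04661601  0.30646076]
red z [0.09644885 0.14172769]Traceback (most recent call last):
  File "<stdin>", line 8, in <module>
  File "h.py", line 13, in plane
    o,d=rays(m,uv); return o+d*((z-o[2])/d[:,2:3])
        ~~~~^^^^^^
  File "h.py", line 9, in rays
    p=cv2.undistortPoints(np.float64(uv).reshape(-1,1,2),K(m),np.float64(m["dist"])).reshape(-1,2)
      ~~~~~~~~~~~~~~~~~~~^^^^^^^^^^^^^^^^^^^^^^^^^^^^^^^^^^^^^^^^^^^^^^^^^^^^^^^^^^^
cv2.error: OpenCV(4.12.0) /io/opencv/modules/calib3d/src/undistort.dispatch.cpp:347: error: (-215:Assertion failed) CV_IS_MAT(_src) && CV_IS_MAT(_dst) && (_src->rows == 1 || _src->cols == 1) && (_dst->rows == 1 || _dst->cols == 1) && _src->cols + _src->rows - 1 == _dst->rows + _dst->cols - 1 && (CV_MAT_TYPE(_src->type) == CV_32FC2 || CV_MAT_TYPE(_src->type) == CV_64FC2) && (CV_MAT_TYPE(_dst->type) == CV_32FC2 || CV_MAT_TYPE(_dst->type) == CV_64FC2) in function 'cvUndistortPointsInternal'
```

View pics/w5.png

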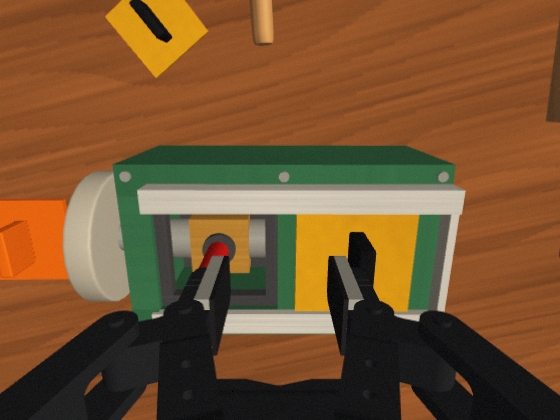

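The collar is on the brass at about (218,248), but a finger hides the pin's top. I'll move aside and check again.

Request:
step_arm(targets=[[[3, 4, -1, 0], [3, 4, -1, 0], [2, 3, -1, 0], [0, 0, 0, 0], [0, 0, 0, 0]]])

```text
time_s: 16.85
ee_pos: [0.4697, 0.0765, 0.3363]
ee_rot: [3.142, 0.001, 2.898]
contact_force: [0.5, -1.0, 0.9]
grip_width: 0.502
```

Run:
```python
from h import *
e=np.array([.5549,-.1074])
for n in("wrist","top","side"):
    im,d,m=grab(n); save(im,n+"9.png"); C=cloud(m,d)
    hsv=cv2.cvtColor(im,cv2.COLOR_RGB2HSV);H,S,V=[hsv[...,i].astype(int) for i in range(3)]
    red=((H<7)|(H>172))&(S>130)&(V>40)&(np.hypot(C[...,0]-e[0],C[...,1]-e[1])<.04)
    if red.sum()>5:
        print(n,"red",red.sum(),np.percentile(C[red][:,2],[1,99])); t=red&(C[...,2]>.15)
        if t.any(): print(" top",t.sum(),plane(m,np.argwhere(t)[:,::-1],.158).mean(0),C[t][:,2].mean())
        for lo in(.1,.115,.13):
            k=red&(C[...,2]>lo)&(C[...,2]<lo+.015)
            if k.any(): print(lo,C[k].mean(0))
    f=(V<70)&(C[...,2]>.145)&(C[...,2]<.162)&(np.hypot(C[...,0]-.581,C[...,1]-.002)<.04)
    if f.sum()>20:
        q=cv2.minAreaRect((plane(m,np.argwhere(f)[:,::-1],.154)[:,:2]*1000).astype(np.float32)); dl=np.array(q[0])/1000-e
        print(" hatch",q,dl@[.2416,.9704],dl@[.9704,-.2416],C[f][:,2].mean())
print(r.get_state()["ee_pos"])
```

```text
wrist red 141 [0.09611431 0.11585685]
0.1 [ 0.54896287 -0.10492771  0.10631358]
0.115 [ 0.54733544 -0.10757714  0.11588631]
 hatch ((578.9120483398438, 2.6041574478149414), (11.78831958770752, 53.394142150878906), 73.86814880371094) 0.1125493452662659 -0.0032757127304076372 0.1521767971676582
top red 89 [0.09803656 0.15993738]
 top 55 [ 0.55399319 -0.10736829  0.158     ] 0.15662181048505555
0.1 [ 0.55022054 -0.10222335  0.10779468]
0.115 [ 0.54936348 -0.10432141  0.12510923]
0.13 [ 0.54831974 -0.10366721  0.13886664]
 hatch ((580.2740478515625, 0.15891742706298828), (11.486201286315918, 49.463138580322266), 76.07364654541016) 0.11050554343215943 -0.0013632584152221718 0.1530131660045835
side red 157 [0.0974809  0.15839121]
 top 33 [ 0.55052265 -0.11643408  0.158     ] 0.15535505944888142
0.1 [ 0.55081163 -0.11536851  0.10720638]
0.115 [ 0.55160352 -0.11478154  0.12235238]
0.13 [ 0.55082432 -0.11520543  0.13754083]
 hatch ((576.2009887695312, -9.000450134277344), (19.04311180114746, 45.899696350097656), 73.63720703125) 0.10063324207641604 -0.003102851745605373 0.1511709259034296
[0.46950803 0.07477795 0.33575341]
```

View pics/side9.png

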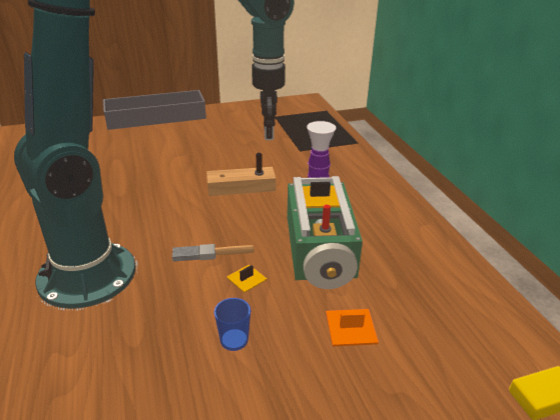

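The side view shows the pin upright in the port at (326,218), the hatch parked at (320,192), and the spare pin, vase and tumbler standing as before. Handing in.

```bash
python3 -c "
from h import *
print(r.hand_in())"
```

```text
the job is handed in; nothing more can be done
None
```

The hatch is parked on the deck, the red lock pin is home in the brass lock block, and the job was handed in at about 17 s. I lifted the hatch about 10 mm, slid it along the channels and set it down. Then I moved the pin from the wooden block into the hole until the collar touched the brass (about 6 N), and let go and moved clear.

**Last checks:**
- **Hatch (top view):** its centre is 110.5 mm from the eye along +y, and 1.4 mm off the centre line. Its fin top is at 153 mm, where 154 mm is expected for a hatch resting on the deck.
- **Lock pin (top view):** its top is at 157–158 mm (158 mm expected when home) and about 1 mm from the hole axis. Side-view depth shows it upright.
- **Others:** in the side picture, the spare pin, vase and tumbler stand where they were. I did not measure them.

**Disagreements:** the last wrist and side readings gave 3 mm sideways for the hatch, and the side view put it at 101 mm along. Both saw the fin obliquely or partly hidden, so I trusted the top view. A plane fit to the parked hatch came out tilted, but its colour mask had strayed beyond the plate, so I discarded it. I have no clean tilt measurement of the hatch; that it lies flat rests on the fin height and the pictures.

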